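# Press the oil flask into the sprung ring of a mixer and keep it running

## Robot

A 6-joint arm with a two-finger parallel gripper is mounted at the origin on a cart in front of the work surface, level with it; the furniture and walls round the work are solid. World frame = base frame: x ahead of the robot, y to its left, z up, the work surface at z = 0. Lengths are in m, angles in rad, forces in N, time in s.
With the tool pointing down it reaches from about 0.35 to 0.85 m from the base axis. Payload 8.1 kg.
Tool frame: the origin (TCP) lies at the very end of the fingers, on their centre line; the grasp point (between the pads) lies 19 mm behind it; z points along the fingers, y is the direction in which the jaws open and shut (so a half turn about z gives the same grasp; the last joint's range is limited). The gripper opens to 93 mm and grips with 3 to 60 N. Pads are 15 mm wide; open, the fingers measure 128 mm over their backs; the gripper's body (75 mm by 188 mm) begins 65 mm behind the grasp point.
Start: joints at [1.059, 0.13, 1.488, -0, 1.523, -0.085], TCP at [0.248, 0.546, 0.219] pointing down, gripper open.
Joint ranges: [-2.96, 2.96], [-0.89, 2.26], [0.02, 2.5], [-1.34, 4.48], [0, 2.73], [-2.66, 2.66]. Speed limits (rad/s): [2.39, 2.39, 2.79, 3.14, 3.14, 3.14].

## Interface

Orientations are given as a unit quaternion [w, x, y, z].
In Python, from workcell import * gives the robot as it stands. The module is installed in compiled form; this text tells all that it offers.
- The arm moves only by the shell command python3 -m handwheel 'ROWS' [OPENING] [FORCE]. ROWS is JSON, a list of rows, each a list of 4 numbers: the shift along the world's x, y, z in cm, then the turn about the world's z in degrees. In form: [[x, y, z, turn], ...]. A call has 1 to 5 rows; each row is the pose to reach, as a shift and turn from the pose commanded when the call began; what a row does not reach only later rows make up. A row lasts 1/12 s, in which the tool goes at most 41.7 mm and 7.16 degrees, less where a joint would pass 70% of its speed; a pose out of reach is approached as far as the arm can. A call with a gripper value outside its range is refused whole. OPENING is the gripper command: -1 is shut, 1 is fully open, values between are in proportion, set as the call begins (- or left out, the last holds). The fingers move at their own pace and stop on an object; FORCE is the grip in N (left out, the last holds). Time passes only in rows, so rows that repeat a pose let the fingers close. It gives the time, the measured TCP pose, the force and the opening at its end, in the units of the state.
- read_state(): the state, without advancing time (a new reading comes with each control period).
- get_image(name): name is "scene" or "top" or "wrist"; returns the picture (420x560x3 uint8, blue, green, red); there is no depth.
- camera_model(name): a dict with "intrinsics" (3x3 intrinsics, pixels), "eye" and "orientation" of the camera in the world; the wrist camera has in their place "hand_eye" (4x4, takes a point from camera to tool coordinates, whose origin is the TCP and whose axes are the flange's). Camera axes: x right, y down, z forward; pixel columns grow to the right and rows downward; lengths in m; the calibration is good to about 2 mm. A picture is of the moment at which its call begins: read the wrist's pose just before it. camera_model takes no time and is no camera call.
- sign_off(): hands the job in, once; it reports no verdict.
The state is a dict: "clock": time; "joint_pos": joint angles; "qd": joint speeds; "tau": joint torques, N m; "tool_pos": TCP position; "tcp_rot": TCP orientation; "ft_force": force on the tool from outside, world axes, zero at the start; "moment": the same for the moment, N m; "grip_width": finger opening in m.
Only numpy, scipy, OpenCV 4.12 (cv2) and the standard library are available. Lean on these libraries where they do the work, as an engineer would, in place of code of your own. Each camera call takes 0.05 s, during which the arm holds its last target.

## Task

Get the massage-oil mixer going: stand the small amber vial upright in the round bore of the mixer's metal block, right down on the bottom, and let go of it. Then set the round green flask upright in the orange spring ring, press it straight down until the ring is fully down at the end of its travel, without ramming it, and finish while still holding the flask pressed down there (do not let go). Leave the jar, tape roll, cream pot and spray bottle where they stand.

Things in the scene. Friction and masses are not known exactly. Their poses are not given: they have to be found in the camera images.
- mixer: table-top oil mixer, fixed to the worktop, 114 x 196 mm and 50 mm high without its ring. Origin: centre of its underside; x points to its back, y to its left, z up; it may be turned about z. A white pedestal 100 x 100 mm (y from -92 to +8 mm, top at z = 50 mm) carries the orange spring ring over the point (0, -42 mm); a metal block 50 x 50 mm (centre (0, 60 mm), top at z = 50 mm) has the round bore for the vial in its middle.
- bore_mouth (a point): centre of the bore's mouth, level with the metal block's top, 50 mm above the worktop. The bore is round, 26 mm across, vertical, with a slightly chamfered rim, 34 mm deep.
- bore_floor (a point): centre of the bore's flat floor, 34 mm below its mouth, 16 mm above the worktop.
- ring_seat (a point): centre of the upper rim of the orange spring ring; moves with it. At rest 88 mm above the worktop. The ring is an open funnel 14 mm high: inside 66 mm across at the upper rim and 52 mm at the lower, outside 76 mm. The flask's bulb seats in it by itself when lowered upright within about 8 mm of the centre; seated, the flask's underside (origin) lies about 19 mm below this point.
- ring (a joint): how far the spring ring is pressed down, m: 0 at rest, 0.016 fully down at the stop. It needs about 4 N to begin to move (the flask's weight alone does not move it) and about 14 N fully down; it springs up when let go.
- flask: round green glass flask with a cork, about 0.16 kg, standing upright on the worktop. Origin: centre of its underside, z up. 114 mm high: round bulb 64 mm across, widest 25 mm above the underside, with a flat foot 40 mm across; straight round neck 24 mm across from 55 to 97 mm (grip it there); a rim 29 mm across from 97 to 102 mm; cork 25 mm across above it.
- vial: small round amber glass vial with a black cap, about 0.04 kg, standing upright on the worktop. Origin: centre of its underside, z up. 86 mm high: glass 21 mm across up to 48 mm, a 2 mm groove, then the straight black cap, 22 mm across, from 50 to 86 mm (grip it there: with the vial standing in the bore the lower 34 mm are hidden).
- white_jar: bystander, loose: white lidded jar, 70 mm across, 82 mm high; origin centre of its underside
- tape_roll: bystander, loose: flat-lying roll of tan tape, 98 mm across, 25 mm high; origin centre of its underside
- cream_pot: bystander, loose: low round grey-lidded pot, 91 mm across, 44 mm high; origin centre of its underside
- spray_bottle: bystander, loose: clear bottle with a magenta cap, 45 mm across, 161 mm high; origin centre of its underside
Not all that is in view belongs to the job. Of the things shaped like the vial, the amber one is meant.

How it is judged:
On the way, in this order (a step that is already met when the one before it is completed fails the run):
1. the vial stands in the bore, let go (horizontal distance between vial and bore_floor below 0.006 m and z of vial in the frame of bore_floor below 0.005 m and angle between vial's own z axis and vertical below 0.2 rad and contact force between the fingers and vial below 0.1 N), for 0.2 s.
2. the flask sits upright in the spring ring and presses it down, held by the fingers (value of joint ring above 0.012 m and horizontal distance between flask and ring_seat below 0.008 m and contact force between flask and ring above 6 N and angle between flask's own z axis and vertical below 0.18 rad and contact force between the fingers and flask above 2 N), for 0.4 s.
At the end, for the whole second after the job is handed in: The fingers still hold the flask pressed down: ring pressed more than 12 of its 16 mm by the flask (over 6 N), flask upright within 10 degrees, at rest, seated within 8 mm of the ring's centre; the vial stands released in the bore, upright within 11 degrees, its foot within 5 mm of the bore's floor (all of step 1 and all of step 2 and z of flask in the frame of ring_seat below -0.014 m and linear speed of flask below 0.02 m/s); the arm keeps its last pose, push and grip.
It fails at once if the flask is rammed against the ring or mixer with more than 50 N (contact force between flask and mixer above 50 N).
It fails at once if the flask is tipped over (angle between flask's own z axis and vertical above 0.9 rad).
It fails at once if a bystander is pushed more than 30 mm away (distance of any of white_jar, tape_roll, cream_pot, spray_bottle from where it was at the start of the episode above 0.03 m).
It also fails if it takes over 61 s, if anything falls off the work surface, if the arm or the gripper's body presses on something with over 40 N, if the wrist force passes 120 N, or if a joint passes its speed limit or range.

## Working session

There is one attempt and no reset: what is moved stays moved. The work goes in short steps, Python scripts to look and compute and a shell command to move; the robot and the scene stay as the last step left them, time stands still between calls to the robot, and variables do not carry over. Pictures are saved under pics/ and viewed, and the job is handed in when it is done.

```bash
mkdir -p pics; cat > h.py <<'E'
from workcell import *
import numpy as np, cv2
from scipy.spatial.transform import Rotation as R
def cam(n,st=None):
    m=camera_model(n); K=np.array(m["intrinsics"])
    if n=="wrist":
        H=np.array(m["hand_eye"]); q=st["tcp_rot"]
        T=np.eye(4);T[:3,:3]=R.from_quat([q[1],q[2],q[3],q[0]]).as_matrix();T[:3,3]=st["tool_pos"]
        X=T@H; return K,X[:3,3],X[:3,:3]
    o=np.array(m["orientation"])
    if o.size==4: o=R.from_quat([o[1],o[2],o[3],o[0]]).as_matrix()
    return K,np.array(m["eye"]),o
def ray(c,u,v,z):
    K,e,o=c; d=o@np.linalg.solve(K,[u,v,1]); return e+d*(z-e[2])/d[2]
def proj(c,p):
    K,e,o=c; q=K@(o.T@(np.array(p)-e)); return q[:2]/q[2]
E
python3 - <<'E'
from h import *
s=read_state();print(s)
for n in("scene","top","wrist"):
    cv2.imwrite(f"pics/{n}0.png",get_image(n)); m=camera_model(n); print(n,m)
E
```

```text
{'clock': 0.0, 'joint_pos': array([ 1.05859168e+00,  1.31153795e-01,  1.48926124e+00, -1.21076724e-05,
        1.52296371e+00, -8.54379836e-02]), 'qd': array([-1.66791429e-03, -1.00122115e-03,  6.91291667e-04, -1.58164708e-04,
       -7.93378821e-04,  4.89963928e-06]), 'tau': array([ 2.80134926e-03, -5.59830165e+01, -4.91763282e+01,  7.69292051e-02,
        3.54318973e-02, -2.23651632e-04]), 'tool_pos': array([0.24809173, 0.54570192, 0.21760173]), 'tcp_rot': array([-2.57129015e-04,  2.11767329e-01,  9.77319702e-01, -8.55251161e-04]), 'ft_force': array([-0.67379476,  0.44872618, -0.25834757]), 'moment': array([ 0.00800565, -0.00468833,  0.01945114]), 'grip_width': 0.09305786759654212}
scene {'intrinsics': array([[489.71349777,   0.        , 275.09000951],
       [  0.        , 489.71349777, 212.53091482],
       [  0.        ,   0.        ,   1.        ]]), 'eye': array([ 0.11822236, -0.58176442,  0.76190471]), 'orientation': array([-0.36440956,  0.8664732 , -0.31501799,  0.13112413])}
top {'intrinsics': array([[457.24451745,   0.        , 279.3385384 ],
       [  0.        , 457.24451745, 214.84752956],
       [  0.        ,   0.        ,   1.        ]]), 'eye': array([ 0.34613299, -0.06014303,  1.16571226]), 'orientation': array([ 0.07355212, -0.68735137,  0.71842866, -0.07744965])}
wrist {'intrinsics': array([[345.91756343,   0.        , 277.51723417],
       [  0.        , 345.91756343, 209.88700668],
       [  0.        ,   0.        ,   1.        ]]), 'hand_eye': array([[-3.56975362e-04, -9.61871380e-01, -2.73501956e-01,
         7.78524312e-02],
       [ 9.99999906e-01, -2.76175733e-04, -3.33927391e-04,
         8.75959656e-05],
       [ 2.45660597e-04, -2.73502050e-01,  9.61871389e-01,
        -1.67109991e-01],
       [ 0.00000000e+00,  0.00000000e+00,  0.00000000e+00,
         1.00000000e+00]])}
```

View pics/scene0.png

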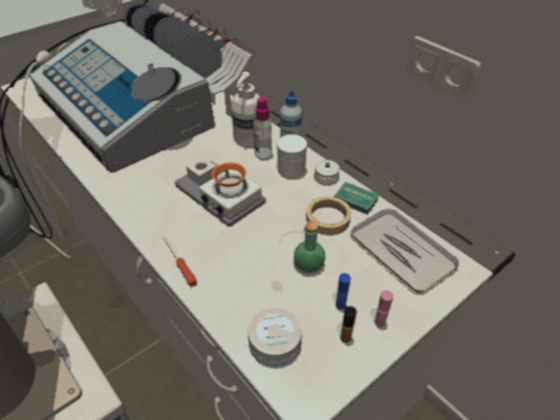

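View pics/top0.png

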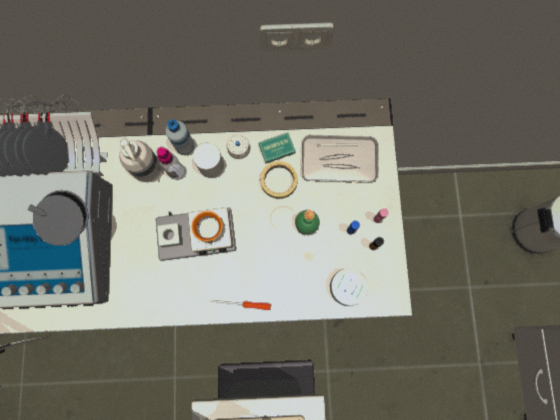

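View pics/wrist0.png

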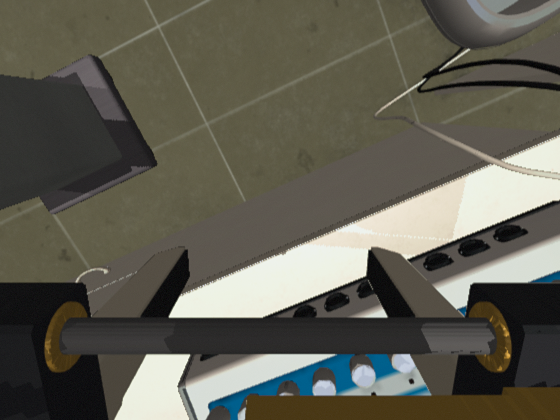

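Look-alikes are three small vials. In scene/top pixels:
- Black cap with amber glass: (348,325)/(377,243)
- Blue: (343,290)/(353,228)
- Pink: (384,308)/(381,215)

The first fits, since it is amber with a black cap. I'll confirm it in a crop and measure.

```bash
python3 - <<'E'
from h import *
s=cv2.imread("pics/scene0.png");t=cv2.imread("pics/top0.png")
a=cv2.resize(s[260:360,290:410],None,fx=4,fy=4,interpolation=cv2.INTER_CUBIC)
b=cv2.resize(t[190:265,130:250],None,fx=4,fy=4,interpolation=cv2.INTER_CUBIC)
c=cv2.resize(t[195:265,290:410],None,fx=4,fy=4,interpolation=cv2.INTER_CUBIC)
cv2.imwrite("pics/crop1.png",a);cv2.imwrite("pics/crop2.png",np.vstack([b,c])[:600])
cs,ct=cam("scene"),cam("top")
def blobs(im,lo,hi,box,c,z,name):
    h=cv2.cvtColor(im,cv2.COLOR_BGR2HSV);m=cv2.inRange(h,np.array(lo),np.array(hi))
    k=np.zeros_like(m);x0,y0,x1,y1=box;k[y0:y1,x0:x1]=m[y0:y1,x0:x1]
    n,l,st,ce=cv2.connectedComponentsWithStats(k)
    for i in range(1,n):
        if st[i,4]>8: 
            u,v=ce[i]; print(name,st[i],ce[i].round(1),ray(c,u,v,z).round(4))
blobs(t,(0,0,0),(180,255,70),(365,230,390,255),ct,.086,"vial cap top")
blobs(t,(5,120,80),(20,255,255),(295,200,325,240),ct,.114,"cork")
blobs(t,(40,80,20),(90,255,255),(290,205,325,240),ct,.03,"bulb")
blobs(t,(3,120,80),(20,255,255),(180,205,230,250),ct,.088,"ring")
blobs(s,(3,120,80),(20,255,255),(205,160,255,195),cs,.083,"ring s")
blobs(t,(0,0,0),(180,255,70),(155,220,185,250),ct,.050,"bore")
E
```

```text
vial cap top [370 238  13  11  89] [376.2 243.1] [ 0.5014 -0.299   0.086 ]
cork [305 211   9   9  68] [309.  214.8] [ 0.5716 -0.1408  0.114 ]
bulb [296 212  23  22 317] [306.3 223.6] [ 0.5671 -0.1391  0.03  ]
ring [192 211  31  31 353] [205.9 224.8] [0.5634 0.1058 0.088 ]
ring s [211 163  35  23 321] [227.7 171.5] [0.5641 0.1139 0.083 ]
```

View pics/crop1.png

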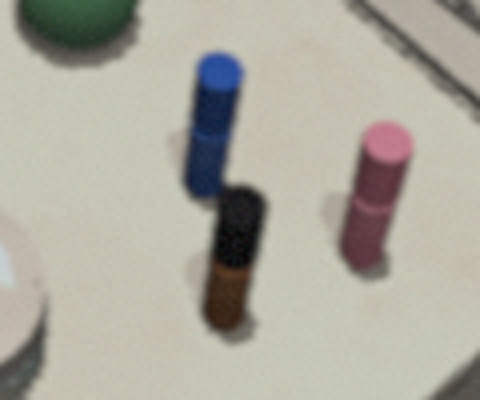

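View pics/crop2.png

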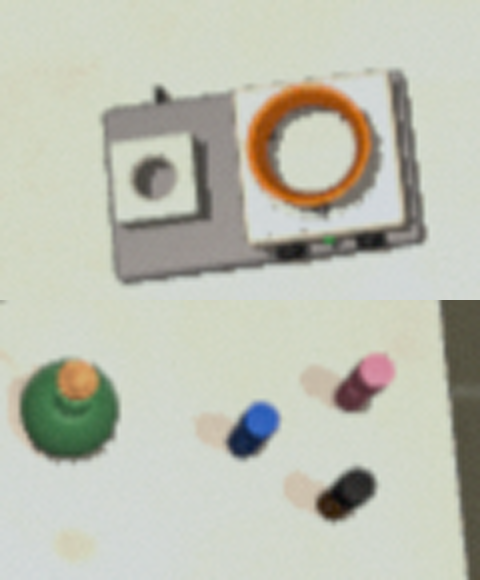

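Crop confirms it: black cap over amber glass at scene (348,310–340), alone among blue and pink. Next I compute the positions.

```bash
python3 - <<'E'
from h import *
cs,ct=cam("scene"),cam("top")
print("vial top",ray(ct,378.9,240.9,.086),"scene",ray(cs,350.2,309.4,.086))
print("vial base t",ray(ct,373,246.5,.0),"s",ray(cs,345.5,340,.0))
print("blue",ray(ct,355,225,.086),"pink",ray(ct,384,212.6,.086))
print("pot",ray(ct,350,287,.044))
print("bore",ray(ct,168.3,234.1,.05)," ring",ray(ct,207,226.5,.088))
s=read_state();q=s["tcp_rot"];print(R.from_quat([q[1],q[2],q[3],q[0]]).as_matrix().round(2))
E
```

```text
vial top [ 0.5064779  -0.30601926  0.086     ] scene [ 0.50803695 -0.30511237  0.086     ]
vial base t [ 0.50541143 -0.30913178  0.        ] s [ 5.05001144e-01 -3.09102932e-01 -1.11022302e-16]
blue [ 0.5475563  -0.25207915  0.086     ] pink [ 0.57493756 -0.32461182  0.086     ]
pot [ 0.40303433 -0.23524855  0.044     ]
bore [0.55178521 0.2048354  0.05      ]  ring [0.55919304 0.1032341  0.088     ]
[[-0.91  0.41 -0.  ]
 [ 0.41  0.91 -0.  ]
 [ 0.   -0.   -1.  ]]
```

Two views agree on the vial at about (0.507,-0.307). I'll go there, turning the jaws roughly along world y.

```bash
python3 -m handwheel '[[25,-84,3,29],[25,-84,3,29],[25,-84,3,29],[25,-84,3,29],[25,-84,3,29]]' -0.03 20
```

```text
clock: 0.57
tool_pos: [0.3066, 0.3489, 0.2253]
tcp_rot: [-0.0, -0.044, 0.999, -0.0]
ft_force: [1.2, -0.3, 1.3]
grip_width: 0.0641
```

```bash
python3 -m handwheel '[[20,-65,0,0],[20,-65,0,0],[20,-65,0,0],[20,-65,0,0],[20,-65,0,0]]'; python3 -m handwheel '[[14,-45,0,0],[14,-45,0,0],[14,-45,0,0],[14,-45,0,0],[14,-45,0,0]]'
```

```text
clock: 0.98
tool_pos: [0.3679, 0.1495, 0.2257]
tcp_rot: [0.0, -0.04, 0.999, 0.0]
ft_force: [1.1, 0.4, -0.0]
grip_width: 0.0451
clock: 1.4
tool_pos: [0.4299, -0.0497, 0.2257]
tcp_rot: [0.0, -0.04, 0.999, 0.0]
ft_force: [0.6, 0.3, 0.6]
grip_width: 0.0448
```

```bash
python3 - <<'E'
from h import *
print(read_state()["tool_pos"],(np.array([.507,-.307])-read_state()["tool_pos"][:2])*100)
E
```

```text
[ 0.42993268 -0.04974194  0.22574854] [  7.70673207 -25.72580627]
```

```bash
python3 -m handwheel '[[7.5,-25,-2,0],[7.5,-25,-2,0],[7.5,-25,-2,0],[7.5,-25,-2,0],[7.5,-25,-2,0]]'; python3 -m handwheel '[[0,-4.5,0,0],[0,-4.5,0,0],[0,-4.5,0,0],[0,-4.5,0,0]]';python3 - <<'E'
from h import *
s=read_state();im=get_image("wrist");np.save("s1.npy",s,allow_pickle=True);cv2.imwrite("pics/w1.png",im);print(s["tool_pos"],s["joint_pos"])
c=cam("wrist",s);print(proj(c,[.507,-.307,.086]),proj(c,[.507,-.307,.0]))
E
```

```text
clock: 1.82
tool_pos: [0.4896, -0.2487, 0.2093]
tcp_rot: [-0.0, -0.039, 0.999, 0.0]
ft_force: [1.2, 0.0, 0.6]
grip_width: 0.0449
clock: 2.15
tool_pos: [0.4893, -0.2912, 0.2092]
tcp_rot: [-0.0, -0.039, 0.999, 0.001]
ft_force: [-0.9, 1.0, 0.6]
grip_width: 0.0452
[ 0.4892558  -0.29124053  0.20922477] [-6.27304528e-01  5.37234085e-02  1.58676367e+00  4.88172145e-04
  1.50251348e+00 -2.27642302e+00]
[256.9400782  222.56929338] [261.24035143 198.93996165]
```

View pics/w1.png

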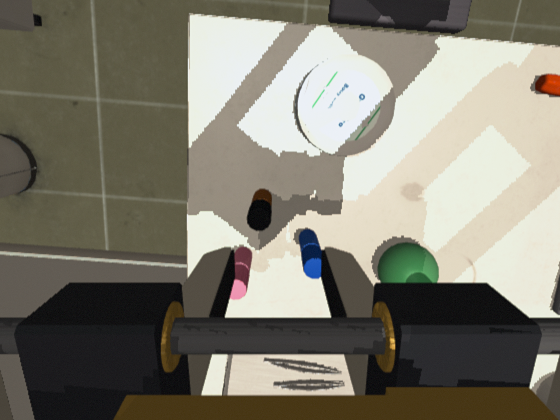

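The wrist view shows the amber vial with its black cap at (259,210), blue at (311,255), pink at (241,272), flask at (408,268).

```bash
cat > mv.py <<'E'
from h import *
s=np.load("s1.npy",allow_pickle=True).item();c=cam("wrist",s)
im=cv2.imread("pics/w1.png")
cv2.imwrite("pics/w1c.png",cv2.resize(im[170:310,220:460],None,fx=3.3,fy=3.3,interpolation=cv2.INTER_CUBIC))
print(proj(c,[.507,-.307,.086]))
m=(im.max(2)<50).astype(np.uint8);k=np.zeros_like(m);k[185:235,240:280]=m[185:235,240:280]
n,l,st,ce=cv2.connectedComponentsWithStats(k)
for i in range(1,n):
    if st[i,4]>50: print(st[i],ce[i])
E
python3 mv.py
```

```text
[256.9400782  222.56929338]
[247 199  25  31 610] [259.25409836 214.36229508]
```

View pics/w1c.png

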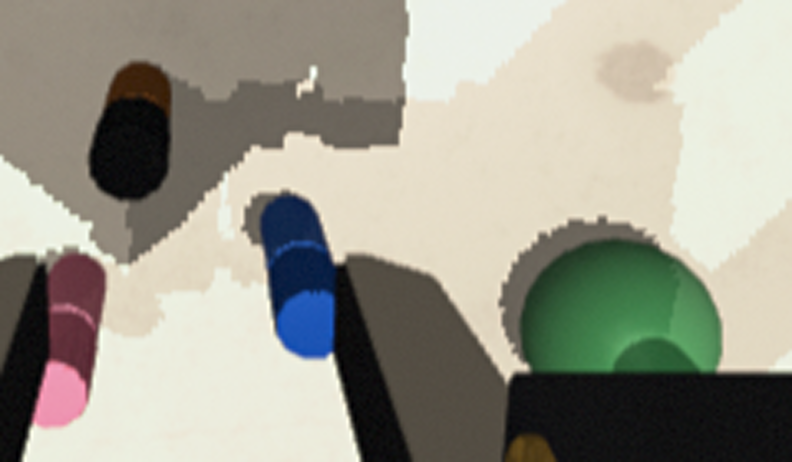

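```bash
python3 - <<'E'
from h import *
s=np.load("s1.npy",allow_pickle=True).item();c=cam("wrist",s)
p=ray(c,258.6,218,.086);print(p,(p-s["tool_pos"])*100)
print(ray(c,262.5,198,.0))
m=s
E
```

```text
[ 0.5026793  -0.30580652  0.086     ] [  1.34234962  -1.45659877 -12.32247741]
[ 0.50580831 -0.30566409  0.        ]
```

```bash
python3 -m handwheel '[[1.6,-1.5,-3,0],[1.6,-1.5,-7,0],[1.6,-1.5,-11,0],[1.6,-1.5,-14,0],[1.6,-1.5,-15.7,0]]'; python3 -m handwheel '[[0,0,0,0],[0,0,0,0]]';python3 - <<'E'
from h import *
s=read_state();im=get_image("wrist");cv2.imwrite("pics/w2.png",im);print(s["tool_pos"])
E
```

```text
clock: 2.62
tool_pos: [0.5037, -0.3028, 0.0484]
tcp_rot: [-0.002, -0.041, 0.999, 0.002]
ft_force: [0.3, -0.3, 0.0]
grip_width: 0.0448
clock: 2.78
tool_pos: [0.5053, -0.3046, 0.0525]
tcp_rot: [-0.001, -0.041, 0.999, 0.001]
ft_force: [0.0, 0.1, -0.0]
grip_width: 0.0451
[ 0.50530512 -0.3046291   0.05245072]
```

View pics/w2.png

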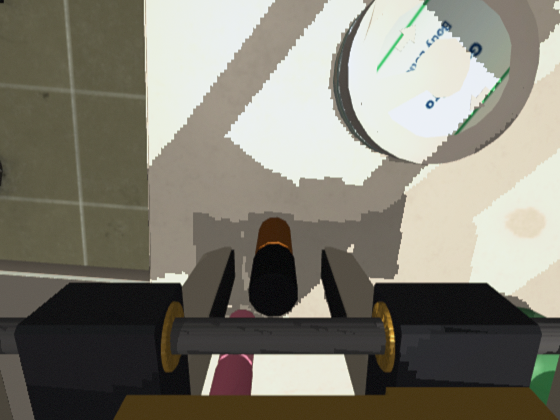

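The vial cap (273,290) lies between the fingertips (234 and 323). I'll check its fore-aft position, then close.

```bash
python3 - <<'E'
from h import *
s=read_state();c=cam("wrist",s);print(ray(c,273.5,291,.086),ray(c,275,229,0.01))
E
python3 -m handwheel '[[0,0,0,0],[0,0,0,0],[0,0,0,0],[0,0,0,0],[0,0,0,0]]' -1 15
```

```text
[ 0.50420987 -0.30678433  0.086     ] [ 0.50195957 -0.30690652  0.01      ]
clock: 3.25
tool_pos: [0.5063, -0.307, 0.054]
tcp_rot: [0.001, -0.04, 0.999, -0.001]
ft_force: [0.1, 0.8, 4.6]
grip_width: 0.0213
```

```bash
python3 -m handwheel '[[0,0,3,0],[0,0,7,0],[0,0,11,0],[0,2,14,0],[0,5,14,0]]'; python3 -m handwheel '[[3,44,0,0],[3,44,0,0],[3,44,0,0],[3,44,0,0],[3,44,0,0]]'; python3 -m handwheel '[[2,24,0,0],[2,24,0,0],[2,24,0,0],[2,24,0,0],[2,24,0,0]]'
```

```text
clock: 3.67
tool_pos: [0.5087, -0.2602, 0.2016]
tcp_rot: [0.005, -0.038, 0.999, -0.004]
ft_force: [2.3, -0.3, 1.1]
grip_width: 0.0219
clock: 4.08
tool_pos: [0.5194, -0.0469, 0.193]
tcp_rot: [0.0, -0.039, 0.999, -0.0]
ft_force: [0.4, -0.3, 0.1]
grip_width: 0.0213
clock: 4.5
tool_pos: [0.5368, 0.161, 0.193]
tcp_rot: [0.0, -0.04, 0.999, 0.0]
ft_force: [0.2, -0.2, -0.2]
grip_width: 0.0215
```

```bash
python3 -m handwheel '[[1.5,4.2,0,0],[1.5,4.2,0,0],[1.5,4.2,0,0],[1.5,4.2,0,0]]'; python3 - <<'E'
from h import *
s=read_state();im=get_image("wrist");np.save("s1.npy",s,allow_pickle=True);cv2.imwrite("pics/w3.png",im);print(s["tool_pos"])
c=cam("wrist",s);print(proj(c,[.552,.205,.05]))
E
```

```text
clock: 4.83
tool_pos: [0.5518, 0.2007, 0.1925]
tcp_rot: [-0.0, -0.04, 0.999, -0.0]
ft_force: [-0.0, -0.9, -0.6]
grip_width: 0.0217
[0.55184214 0.20069518 0.19245039]
[281.30342942 199.68103332]
```

View pics/w3.png

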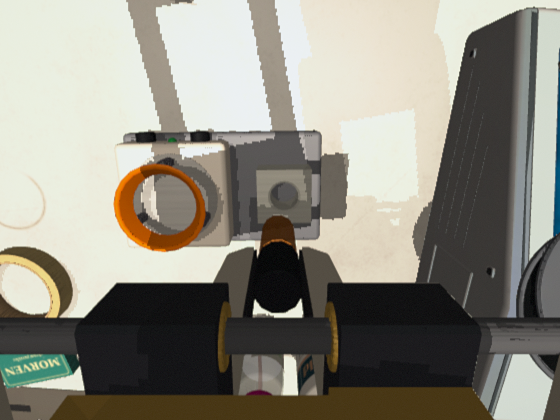

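Wrist picture: bore in the block at about (284,194), ring at (160,208), held vial's foot at (277,225), clear of the bore in view. I enlarge and fit the circles.

```bash
python3 - <<'E'
from h import *
s=np.load("s1.npy",allow_pickle=True).item();c=cam("wrist",s)
im=cv2.imread("pics/w3.png")
z=cv2.resize(im[160:310,230:330],None,fx=4,fy=4,interpolation=cv2.INTER_CUBIC);cv2.imwrite("pics/w3c.png",z)
h=cv2.cvtColor(im,cv2.COLOR_BGR2HSV);m=cv2.inRange(h,(3,150,80),(20,255,255))
m[:,:100]=0;m[:,220:]=0;m[:150]=0;m[260:]=0
cs,_=cv2.findContours(m,cv2.RETR_EXTERNAL,cv2.CHAIN_APPROX_NONE);k=max(cs,key=len)
e=cv2.fitEllipse(k);print(e,cv2.boundingRect(k))
E
```

```text
((159.30479431152344, 207.3134307861328), (83.97856140136719, 92.6875991821289), 121.2046890258789) (114, 164, 92, 88)
```

View pics/w3c.png

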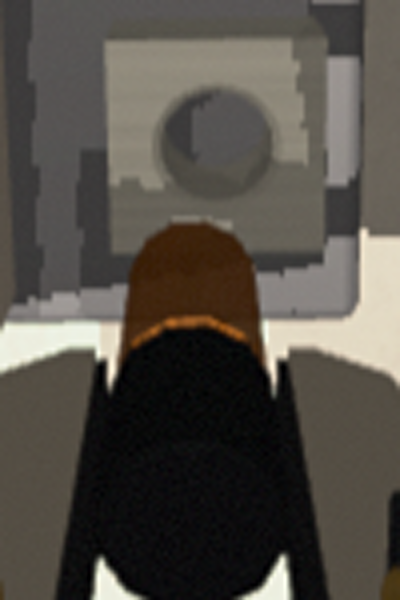

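```bash
python3 - <<'E'
from h import *
s=np.load("s1.npy",allow_pickle=True).item();c=cam("wrist",s)
b=ray(c,283.6,194.9,.05);print("bore",b)
for fz in(.1385,): f=ray(c,278.2,231,fz);print("foot",f,"far edge",ray(c,278.2,215.5,fz))
print("captop near",ray(c,278.5,310,.2245))
print("ring",ray(c,159.5,207.5,.088),ray(c,160,208,.088)); print((b-s["tool_pos"])*100,(b-f)*100)
E
```

```text
bore [0.54731766 0.20672896 0.05      ]
foot [0.55178278 0.20201299 0.1385    ] far edge [0.54087569 0.20113398 0.1385    ]
captop near [0.55857135 0.20259893 0.2245    ]
ring [0.5569784  0.10545916 0.088     ] [0.55737036 0.10586005 0.088     ]
[ -0.45244836   0.6033776  -14.24503933] [-0.44651183  0.47159688 -8.85      ]
```

```bash
python3 -m handwheel '[[-0.35,0.5,-3,0],[-0.35,0.5,-6,0],[-0.35,0.5,-7,0],[-0.35,0.5,-7,0],[-0.35,0.5,-7,0]]'; python3 - <<'E'
from h import *
s=read_state();im=get_image("wrist");np.save("s1.npy",s,allow_pickle=True);t=get_image("scene");print(s["tool_pos"])
a=cv2.resize(im[160:310,200:350],None,fx=4,fy=4,interpolation=cv2.INTER_CUBIC)
b=cv2.resize(t[120:220,170:250],None,fx=6,fy=6,interpolation=cv2.INTER_CUBIC)
cv2.imwrite("pics/w4.png",a);cv2.imwrite("pics/s4.png",b);cv2.imwrite("pics/s4full.png",t)
E
```

```text
clock: 5.3
tool_pos: [0.5485, 0.2047, 0.1231]
tcp_rot: [-0.0, -0.039, 0.999, -0.0]
ft_force: [0.0, 0.4, 0.3]
grip_width: 0.0215
[0.54848642 0.20472434 0.12313828]
```

View pics/w4.png

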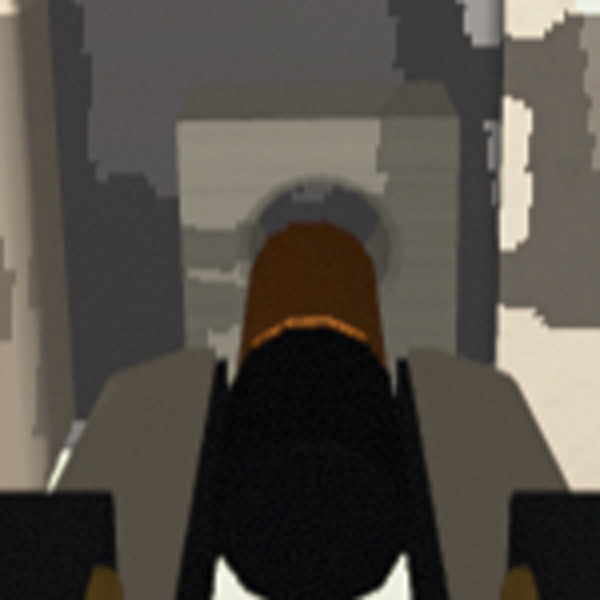

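View pics/s4.png

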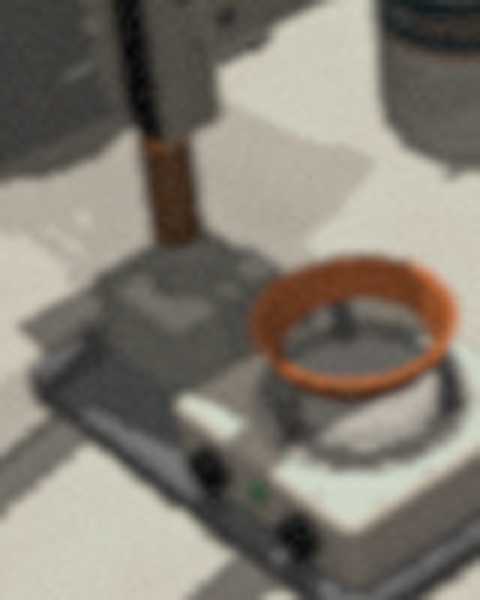

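```bash
python3 - <<'E'
from h import *
s=np.load("s1.npy",allow_pickle=True).item();c=cam("wrist",s)
b=ray(c,279.9,222.6,.05);f=ray(c,277.9,230.1,.0696);e=ray(c,277.9,215.1,.0696);print("bore",b,"foot",f,e,(b-f)*100)
print("bore far edge",ray(c,280,204.2,.05), "left/right",ray(c,261.5,222,.05),ray(c,299.7,222,.05))
print(proj(c,[.5518,.2048,.05]))
E
```

```text
bore [0.54857429 0.20734721 0.05      ] foot [0.54766365 0.20579983 0.0696    ] [0.53713709 0.2049797  0.0696    ] [ 0.09106399  0.1547375  -1.96      ]
bore far edge [0.53472266 0.20631815 0.05      ] left/right [0.54915628 0.19393164 0.05      ] [0.54699692 0.22170721 0.05      ]
[276.08218579 226.5259495 ]
```

```bash
python3 -m handwheel '[[0.1,0.15,-0.5,0],[0.1,0.15,-1.0,0],[0.1,0.15,-1.5,0],[0.1,0.15,-2,0],[0.1,0.15,-2.5,0]]';python3 -m handwheel '[[0,0,-0.3,0],[0,0,-0.6,0],[0,0,-0.6,0]]'
```

```text
clock: 5.82
tool_pos: [0.5494, 0.2075, 0.0971]
tcp_rot: [-0.0, -0.04, 0.999, -0.0]
ft_force: [-0.3, -0.8, -0.3]
grip_width: 0.0217
clock: 6.07
tool_pos: [0.5491, 0.2073, 0.0908]
tcp_rot: [-0.001, -0.04, 0.999, -0.0]
ft_force: [0.1, -0.1, -1.4]
grip_width: 0.0215
```

```bash
python3 -m handwheel '[[0,0,-0.4,0],[0,0,-0.8,0],[0,0,-1.2,0],[0,0,-1.6,0],[0,0,-1.7,0]]';python3 -m handwheel '[[0,0,-0.2,0],[0,0,-0.4,0],[0,0,-0.4,0]]'
```

```text
clock: 6.48
tool_pos: [0.5491, 0.2073, 0.0737]
tcp_rot: [-0.001, -0.04, 0.999, -0.0]
ft_force: [-0.1, -0.6, -0.7]
grip_width: 0.0218
clock: 6.73
tool_pos: [0.5494, 0.2074, 0.0704]
tcp_rot: [-0.0, -0.04, 0.999, -0.0]
ft_force: [-0.7, -0.3, -0.9]
grip_width: 0.0215
```

```bash
python3 -m handwheel '[[0,0,0,0],[0,0,0,0]]'
```

```text
clock: 6.9
tool_pos: [0.5497, 0.2074, 0.0709]
tcp_rot: [0.0, -0.04, 0.999, 0.0]
ft_force: [0.1, 0.0, -0.0]
grip_width: 0.0217
```

```bash
python3 -m handwheel '[[0,0,-0.1,0],[0,0,-0.2,0],[0,0,-0.2,0]]'
```

```text
clock: 7.15
tool_pos: [0.5503, 0.2077, 0.0699]
tcp_rot: [0.001, -0.04, 0.999, 0.0]
ft_force: [-1.9, -1.1, 6.2]
grip_width: 0.022
```

Floor contact (6 N) at TCP z 0.070, as expected for a seated vial. Releasing and backing off.

```bash
python3 -m handwheel '[[0,0,0.1,0],[0,0,0.1,0],[0,0,0.1,0],[0,0,0.1,0],[0,0,0.1,0]]' -0.03; python3 -m handwheel '[[0,0,2,0],[0,0,6,0],[0,0,10,0],[0,0,12,0],[0,0,12,0]]'; python3 - <<'E'
from h import *
s=read_state();im=get_image("wrist");t=get_image("scene");print(s["tool_pos"],s["clock"])
b=cv2.resize(t[120:220,170:250],None,fx=6,fy=6,interpolation=cv2.INTER_CUBIC)
cv2.imwrite("pics/w5.png",im);cv2.imwrite("pics/s5.png",b)
E
```

```text
clock: 7.57
tool_pos: [0.5495, 0.2074, 0.0696]
tcp_rot: [-0.0, -0.04, 0.999, -0.0]
ft_force: [-1.0, 0.8, -0.6]
grip_width: 0.0442
clock: 7.98
tool_pos: [0.553, 0.2084, 0.1969]
tcp_rot: [0.005, -0.04, 0.999, 0.001]
ft_force: [0.4, -0.6, 0.3]
grip_width: 0.0451
[0.55295883 0.20840751 0.1969188 ] 7.9833
```

View pics/w5.png

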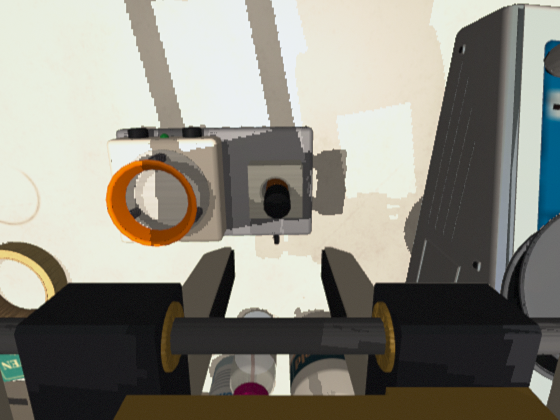

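View pics/s5.png

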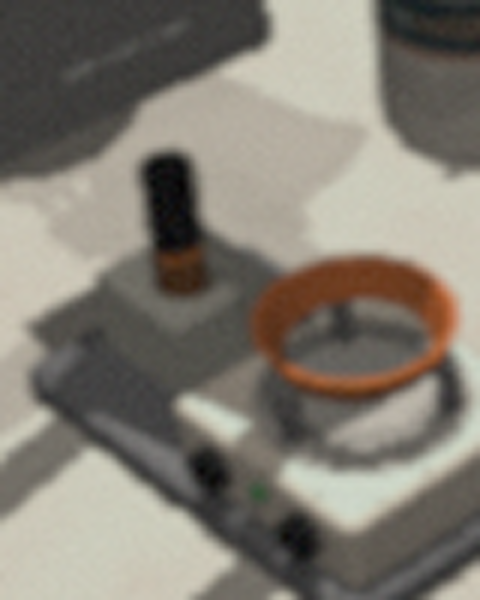

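The vial stands upright in the bore: wrist cap at (277,200), scene crop shows the cap plus a short amber band above the block. Now to the flask.

```bash
python3 -m handwheel '[[1.5,-34.5,0.8,0],[1.5,-34.5,0.8,0],[1.5,-34.5,0.8,0],[1.5,-34.5,0.8,0],[1.5,-34.5,0.8,0]]' 0.2 30; python3 -m handwheel '[[0.6,-14,0,0],[0.6,-14,0,0],[0.6,-14,0,0],[0.6,-14,0,0],[0.6,-14,0,0]]'; python3 - <<'E'
from h import *
s=read_state();im=get_image("wrist");np.save("s1.npy",s,allow_pickle=True);print(s["tool_pos"],s["clock"])
cv2.imwrite("pics/w6.png",im)
E
```

```text
clock: 8.5
tool_pos: [0.557, -0.0022, 0.1921]
tcp_rot: [-0.002, -0.04, 0.999, 0.0]
ft_force: [1.2, -0.2, -0.0]
grip_width: 0.0558
clock: 8.92
tool_pos: [0.5631, -0.1442, 0.1921]
tcp_rot: [-0.002, -0.037, 0.999, 0.0]
ft_force: [-0.2, 0.5, -0.6]
grip_width: 0.0555
[ 0.56313903 -0.14415683  0.19206509] 8.9167
```

View pics/w6.png

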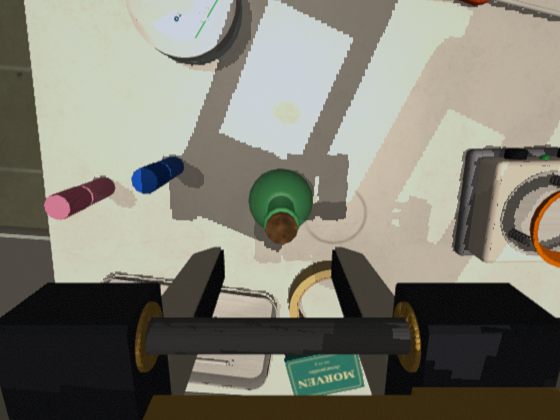

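The flask's cork is at (281,229) and its bulb at (281,200), straight ahead between the fingers.

```bash
python3 - <<'E'
from h import *
s=np.load("s1.npy",allow_pickle=True).item();c=cam("wrist",s)
im=cv2.imread("pics/w6.png");cv2.imwrite("pics/w6c.png",cv2.resize(im[155:255,235:335],None,fx=5,fy=5,interpolation=cv2.INTER_CUBIC))
h=cv2.cvtColor(im,cv2.COLOR_BGR2HSV)
m=cv2.inRange(h,(40,80,20),(90,255,255));m[:150]=0;m[260:]=0;m[:,:240]=0;m[:,320:]=0
x,y,w,hh=cv2.boundingRect(m);print("bulb bbox",x,y,w,hh)
u=x+w/2-.5;v=y+w/2-.5;p=ray(c,u,v,.025);print("bulb",p)
q=ray(c,281.5,231.5,.114);print("cork",q);print((p-s["tool_pos"])*100,(q-s["tool_pos"])*100)
E
```

```text
bulb bbox 249 169 63 61
bulb [ 0.56940954 -0.14024246  0.025     ]
cork [ 0.57148275 -0.13960767  0.114     ]
[  0.62705118   0.39143751 -16.70650864] [ 0.83437223  0.45491672 -7.80650864]
```

View pics/w6c.png

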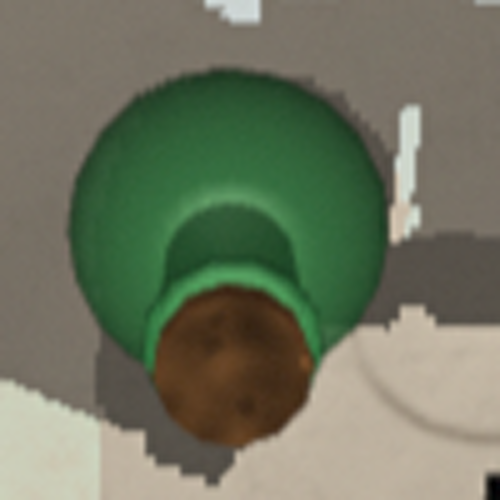

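```bash
python3 -m handwheel '[[0.7,0.4,0,0],[0.7,0.4,-3,0],[0.7,0.4,-7,0],[0.7,0.4,-11,0],[0.7,0.4,-13,0]]'; python3 -m handwheel '[[0,0,0,0],[0,0,0,0]]'; python3 - <<'E'
from h import *
s=read_state();im=get_image("wrist");np.save("s1.npy",s,allow_pickle=True);print(s["tool_pos"],s["clock"])
cv2.imwrite("pics/w7.png",im)
c=cam("wrist",s)
for x in(.565,.57,.575): print(proj(c,[x,-.14,.114]))
E
```

```text
clock: 9.38
tool_pos: [0.569, -0.1329, 0.0588]
tcp_rot: [-0.003, -0.041, 0.999, 0.001]
ft_force: [-1.7, 0.2, -1.5]
grip_width: 0.0559
clock: 9.55
tool_pos: [0.5707, -0.1342, 0.0632]
tcp_rot: [-0.002, -0.041, 0.999, 0.001]
ft_force: [-0.2, 0.2, 0.7]
grip_width: 0.0558
[ 0.57070434 -0.13423119  0.06317353] 9.55
[261.44221086 306.66376361]
[260.54831772 318.19092555]
[259.67237553 329.48660183]
```

View pics/w7.png

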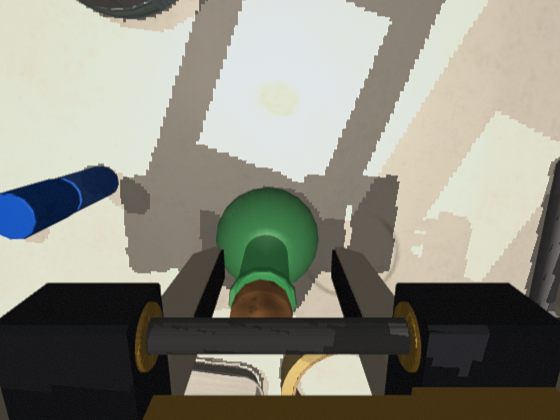

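```bash
python3 - <<'E'
from h import *
s=np.load("s1.npy",allow_pickle=True).item();c=cam("wrist",s)
print(ray(c,267.5,187,.035),ray(c,267.5,238,.025),proj(c,[.57,-.14,.025]))
E
python3 -m handwheel '[[0,-0.55,-0.2,0],[0,-0.55,-0.2,0],[0,-0.55,-0.2,0]]'
```

```text
[ 0.53536229 -0.14194307  0.035     ] [ 0.57023837 -0.13964239  0.025     ] [266.9626979  237.60304055]
clock: 9.85
tool_pos: [0.5731, -0.1428, 0.0647]
tcp_rot: [0.002, -0.04, 0.999, -0.001]
ft_force: [-0.3, 0.8, 0.8]
grip_width: 0.0556
```

```bash
python3 -m handwheel '[[0,0,0,0],[0,0,0,0]]'
```

```text
clock: 10.02
tool_pos: [0.5721, -0.1424, 0.0635]
tcp_rot: [0.001, -0.04, 0.999, -0.0]
ft_force: [-0.3, -0.7, 0.1]
grip_width: 0.0557
```

```bash
python3 -m handwheel '[[-0.1,0.2,-0.1,0],[-0.1,0.2,-0.1,0],[-0.1,0.2,-0.1,0],[-0.1,0.2,-0.1,0],[-0.1,0.2,-0.1,0]]' -1 45;python3 -m handwheel '[[0,0,0,0],[0,0,0,0],[0,0,0,0]]'
```

```text
clock: 10.43
tool_pos: [0.5706, -0.1401, 0.0616]
tcp_rot: [-0.0, -0.04, 0.999, -0.0]
ft_force: [-0.3, 0.3, -0.5]
grip_width: 0.0272
clock: 10.68
tool_pos: [0.5706, -0.1402, 0.0616]
tcp_rot: [-0.0, -0.04, 0.999, 0.0]
ft_force: [-0.6, 0.2, 0.3]
grip_width: 0.0262
```

```bash
python3 -m handwheel '[[0,0,0,0],[0,0,0,0],[0,0,0,0],[0,0,0,0]]' -1 60; python3 - <<'E'
from h import *
s=read_state();im=get_image("wrist");t=get_image("scene")
cv2.imwrite("pics/w8.png",im);cv2.imwrite("pics/s8.png",cv2.resize(t[190:290,250:370],None,fx=5,fy=5,interpolation=cv2.INTER_CUBIC))
E
```

```text
clock: 11.02
tool_pos: [0.5706, -0.1401, 0.0616]
tcp_rot: [-0.0, -0.04, 0.999, 0.0]
ft_force: [-0.5, 0.2, 0.2]
grip_width: 0.0258
```

View pics/s8.png

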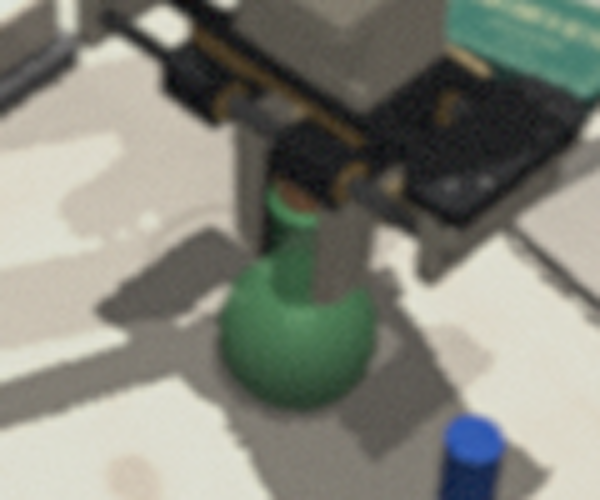

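View pics/w8.png

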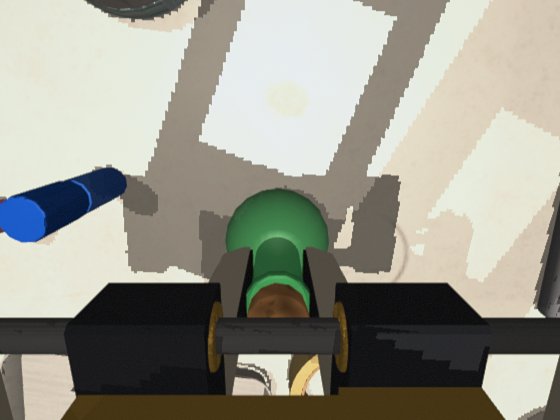

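```bash
python3 -m handwheel '[[0,0,0,0],[0,0,0,0],[0,0,0,0],[0,0,0,0],[0,0,0,0]]';python3 -m handwheel '[[0,0,0.5,0],[0,0,1,0],[0,0,1.5,0],[0,0,2,0],[0,0,2,0]]'; python3 -m handwheel '[[0,0,0,0],[0,0,0,0],[0,0,0,0]]'
```

```text
clock: 11.53
tool_pos: [0.5706, -0.1401, 0.0616]
tcp_rot: [-0.0, -0.04, 0.999, 0.0]
ft_force: [0.3, -0.1, -1.4]
grip_width: 0.0256
clock: 11.95
tool_pos: [0.5717, -0.1405, 0.0835]
tcp_rot: [0.001, -0.04, 0.999, -0.0]
ft_force: [1.0, -0.0, -1.7]
grip_width: 0.026
clock: 12.2
tool_pos: [0.5704, -0.1401, 0.0813]
tcp_rot: [-0.0, -0.04, 0.999, 0.0]
ft_force: [0.3, 0.7, -1.8]
grip_width: 0.0258
```

Flask lifted (weight shows about 1.6 N). Moving over the ring.

```bash
python3 -m handwheel '[[0,0,3,0],[0,0,6,0],[0,0,9,0],[0,1,10.6,0],[0,3,10.6,0]]'; python3 -m handwheel '[[-1.2,21.5,0,0],[-1.2,21.5,0,0],[-1.2,21.5,0,0],[-1.2,21.5,0,0],[-1.2,21.5,0,0]]'; python3 -m handwheel '[[0,1,0,0],[0,1,0,0],[0,1,0,0]]'; python3 - <<'E'
from h import *
s=read_state();im=get_image("wrist");np.save("s1.npy",s,allow_pickle=True);print(s["tool_pos"],s["clock"])
cv2.imwrite("pics/w9.png",im)
E
```

```text
clock: 12.62
tool_pos: [0.5731, -0.1123, 0.1931]
tcp_rot: [0.004, -0.039, 0.999, -0.002]
ft_force: [1.3, 0.5, -1.6]
grip_width: 0.0256
clock: 13.03
tool_pos: [0.5584, 0.0996, 0.1874]
tcp_rot: [-0.0, -0.039, 0.999, 0.0]
ft_force: [0.3, 0.4, -0.8]
grip_width: 0.0256
clock: 13.28
tool_pos: [0.5588, 0.1081, 0.1872]
tcp_rot: [-0.0, -0.041, 0.999, -0.0]
ft_force: [0.2, -1.0, -2.7]
grip_width: 0.0258
[0.55879963 0.10811991 0.18724504] 13.2833
```

View pics/w9.png

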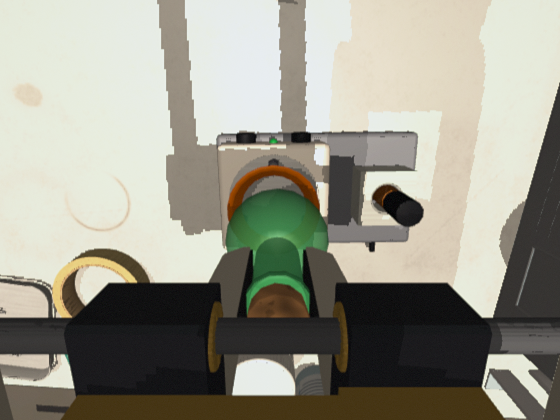

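The flask is over the ring: ring's outer edge spans x 228–320 with its top at 166, and the bulb is centred near x 278.

```bash
python3 - <<'E'
from h import *
s=np.load("s1.npy",allow_pickle=True).item();c=cam("wrist",s)
im=cv2.imread("pics/w9.png");h=cv2.cvtColor(im,cv2.COLOR_BGR2HSV)
m=cv2.inRange(h,(3,130,60),(20,255,255));m[:150]=0;m[222:]=0;m[:,:215]=0;m[:,335:]=0
ys,xs=np.nonzero(m)
# outer boundary: top per column, left/right per row -> rays to z=.088 then circle fit
P=[]
for x in range(xs.min()+8,xs.max()-7,3):
    y=ys[xs==x].min();P.append(ray(c,x,y-.5,.088)[:2])
for y in range(185,212,2):
    r=xs[ys==y]
    if len(r): P+= [ray(c,r.min()-.5,y,.088)[:2],ray(c,r.max()+.5,y,.088)[:2]]
P=np.array(P);A=np.c_[2*P,np.ones(len(P))];w=np.linalg.lstsq(A,(P**2).sum(1),rcond=None)[0]
print("ring",w[:2],"r",np.sqrt(w[2]+w[:2]@w[:2]))
g=cv2.inRange(h,(40,80,20),(90,255,255));g[:150]=0;g[260:]=0
x,y,ww,hh=cv2.boundingRect(g[:, 215:335]);x+=215;print(x,y,ww,hh)
fz=s["tool_pos"][2]-.0616
p=ray(c,x+ww/2-.5,y+ww/2-.5,fz+.025);print("bulb",p)
print("shift cm",(w[:2]-s["tool_pos"][:2])*100,(w[:2]-p[:2])*100)
E
```

```text
ring [0.55732312 0.10532397] r 0.03645882540027042
226 190 102 70
bulb [0.55906343 0.10837952 0.15064504]
shift cm [-0.14765102 -0.27959314] [-0.17403088 -0.30555465]
```

```bash
python3 -m handwheel '[[-0.1,-0.35,-1,0],[-0.1,-0.35,-2,0],[-0.1,-0.35,-3,0],[-0.1,-0.35,-4,0],[-0.1,-0.35,-4.5,0]]'; python3 -m handwheel '[[0,0,-0.2,0],[0,0,-0.4,0],[0,0,-0.6,0],[0,0,-0.8,0],[0,0,-0.8,0]]'
```

```text
clock: 13.75
tool_pos: [0.5568, 0.1035, 0.1398]
tcp_rot: [-0.002, -0.039, 0.999, -0.0]
ft_force: [-0.3, -0.4, -2.4]
grip_width: 0.0257
clock: 14.17
tool_pos: [0.5581, 0.1045, 0.1346]
tcp_rot: [0.0, -0.04, 0.999, 0.0]
ft_force: [0.2, 0.5, -1.0]
grip_width: 0.0256
```

```bash
python3 -m handwheel '[[0,0,-0.15,0],[0,0,-0.3,0],[0,0,-0.45,0],[0,0,-0.45,0]]'; python3 - <<'E'
from h import *
s=read_state();im=get_image("wrist");t=get_image("scene");print(s["tool_pos"],s["ft_force"])
a=cv2.resize(im[150:290,200:440],None,fx=2.5,fy=2.5);b=cv2.resize(t[120:220,170:270],None,fx=3.5,fy=3.5,interpolation=cv2.INTER_CUBIC)
cv2.imwrite("pics/w10.png",a);cv2.imwrite("pics/s10.png",b)
E
```

```text
clock: 14.5
tool_pos: [0.5584, 0.1047, 0.1304]
tcp_rot: [0.0, -0.04, 0.999, 0.0]
ft_force: [0.0, 0.7, 0.1]
grip_width: 0.0259
[0.55838781 0.10466364 0.13042546] [0.04528754 0.67497934 0.05721279]
```

View pics/w10.png

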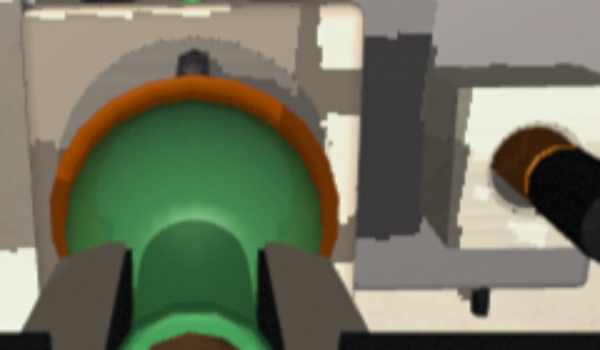

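View pics/s10.png

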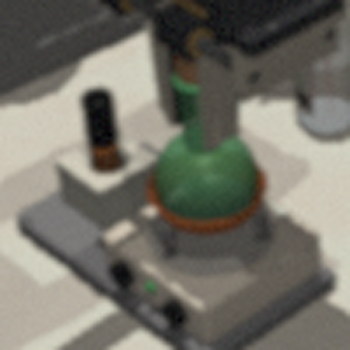

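The bulb is centred in the orange ring and just at contact. Now pressing slowly.

```bash
python3 -m handwheel '[[0,0,-0.1,0],[0,0,-0.2,0],[0,0,-0.3,0],[0,0,-0.4,0],[0,0,-0.4,0]]'; python3 -m handwheel '[[0,0,-0.1,0],[0,0,-0.2,0],[0,0,-0.3,0],[0,0,-0.4,0],[0,0,-0.4,0]]'
```

```text
clock: 15.02
tool_pos: [0.5583, 0.1045, 0.1263]
tcp_rot: [0.0, -0.04, 0.999, 0.0]
ft_force: [0.6, 2.4, 3.8]
grip_width: 0.0256
clock: 15.43
tool_pos: [0.5584, 0.1045, 0.1224]
tcp_rot: [0.0, -0.04, 0.999, 0.0]
ft_force: [0.4, 2.2, 7.3]
grip_width: 0.0258
```

```bash
python3 -m handwheel '[[0,0,-0.1,0],[0,0,-0.2,0],[0,0,-0.3,0],[0,0,-0.4,0],[0,0,-0.4,0]]'; python3 -m handwheel '[[0,0,-0.1,0],[0,0,-0.2,0],[0,0,-0.3,0],[0,0,-0.3,0]]'
```

```text
clock: 15.85
tool_pos: [0.5586, 0.1046, 0.1189]
tcp_rot: [0.001, -0.04, 0.999, 0.0]
ft_force: [-0.4, 2.6, 8.6]
grip_width: 0.0257
clock: 16.18
tool_pos: [0.5588, 0.1046, 0.1162]
tcp_rot: [0.001, -0.04, 0.999, 0.0]
ft_force: [-0.2, 2.6, 9.2]
grip_width: 0.0258
```

```bash
python3 -m handwheel '[[0,0,-0.1,0],[0,0,-0.15,0],[0,0,-0.15,0]]'; python3 -m handwheel '[[0,0,-0.05,0],[0,0,-0.1,0],[0,0,-0.1,0]]'
```

```text
clock: 16.43
tool_pos: [0.5589, 0.1046, 0.1149]
tcp_rot: [0.001, -0.04, 0.999, 0.0]
ft_force: [-0.1, 3.1, 11.0]
grip_width: 0.0257
clock: 16.68
tool_pos: [0.559, 0.1046, 0.1141]
tcp_rot: [0.001, -0.04, 0.999, 0.0]
ft_force: [-0.9, 3.4, 11.2]
grip_width: 0.0259
```

```bash
python3 -m handwheel '[[0,0,-0.05,0],[0,0,-0.1,0],[0,0,-0.1,0],[0,0,-0.1,0]]'; python3 -m handwheel '[[0,0,-0.05,0],[0,0,-0.1,0],[0,0,-0.1,0],[0,0,-0.1,0]]'
```

```text
clock: 17.02
tool_pos: [0.5594, 0.1047, 0.1139]
tcp_rot: [0.002, -0.04, 0.999, 0.0]
ft_force: [-2.1, 3.0, 13.8]
grip_width: 0.0254
clock: 17.35
tool_pos: [0.5599, 0.1048, 0.1137]
tcp_rot: [0.002, -0.04, 0.999, 0.0]
ft_force: [-3.4, 2.0, 20.0]
grip_width: 0.0253
```

At the stop: z stalled at 0.1137 while the force jumped to 20 N. Holding and checking.

```bash
python3 -m handwheel '[[0,0,0,0],[0,0,0,0],[0,0,0,0],[0,0,0,0],[0,0,0,0]]'; python3 - <<'E'
from h import *
s=read_state();im=get_image("wrist");t=get_image("scene");print(s["tool_pos"],s["ft_force"])
a=cv2.resize(im[130:290,180:440],None,fx=2.5,fy=2.5);b=cv2.resize(t[120:220,170:270],None,fx=5,fy=5,interpolation=cv2.INTER_CUBIC)
cv2.imwrite("pics/w11.png",a);cv2.imwrite("pics/s11.png",b);cv2.imwrite("pics/t11.png",get_image("top"))
E
```

```text
clock: 17.77
tool_pos: [0.5599, 0.1048, 0.1138]
tcp_rot: [0.002, -0.04, 0.999, 0.0]
ft_force: [-2.0, 3.1, 19.3]
grip_width: 0.0254
[0.55990077 0.10475325 0.11375884] [-1.99863182  3.10994989 19.26605494]
```

View pics/w11.png

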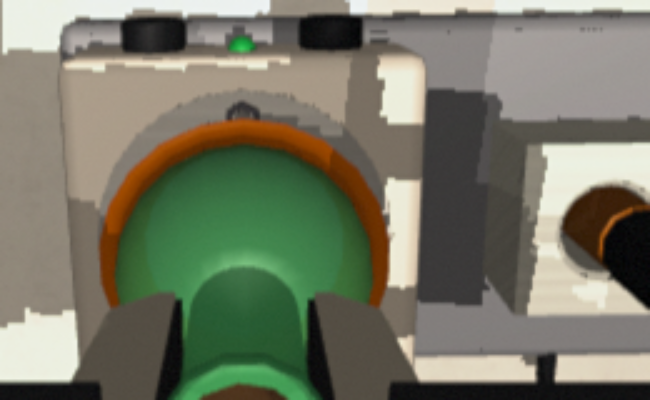

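View pics/s11.png

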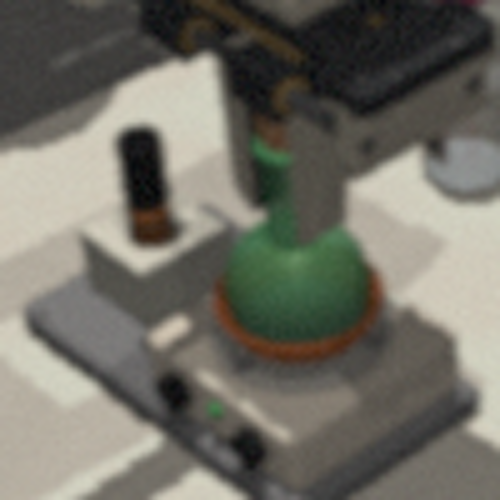

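View pics/t11.png

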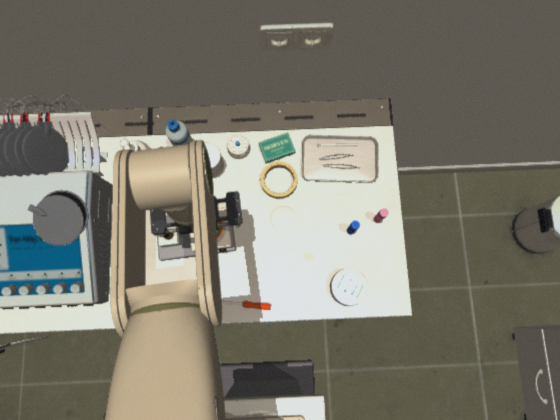

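The ring sits low on the pedestal with the flask upright in it and held, and the vial stands in the bore. The tape roll and cream pot in the top view (278,180), (350,287) have not moved. Handing in.

```bash
python3 - <<'E'
from h import *
cv2.imwrite("pics/s12.png",get_image("scene"))
s=read_state();print(s["clock"],s["tool_pos"],s["ft_force"],s["grip_width"]);print(sign_off())
E
```

```text
17.9667 [0.55989506 0.10478247 0.11374371] [-2.64870355  2.95616038 19.46310429] 0.025820242024127648
the job is handed in; nothing more can be done
None
```

View pics/s12.png

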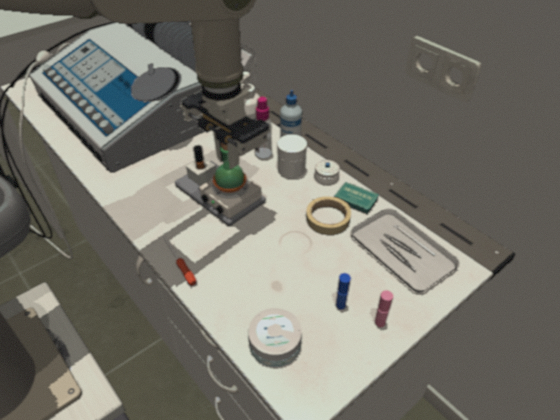

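The job was handed in at 18.0 s. The amber vial stands released in the bore, and the gripper is still holding the flask pressed down in the orange ring. No verdict was given, so this rests on my own checks.

- **Vial:** I lowered it until it touched the floor of the bore (about 6 N) and let go. Later pictures show it upright in the block.
- **Flask and ring:** I pressed down in small steps over about 16.7 mm, until the height stalled at TCP z 0.1137 m. The force then rose from about 11 N to a steady 19–20 N, never over 20 N in the readings between steps. The flask looked upright and centred in the ring, and the fingers were still on its neck.
- **Bystanders:** in the last scene picture the jar, tape roll, cream pot and spray bottle stand where they were. The arm partly hides the spray bottle.

Two checks disagreed slightly:
- **Camera positions:** the wrist and top cameras differed by 2–4 mm in x. I went by the positions as seen in the wrist picture.
- **Grip width:** the fingers read 25.8 mm on the 24 mm neck. The grip held without visible slip.

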